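# Load the roll-down magazine: jar first, canister behind it

## Robot

A 6-joint arm with a two-finger parallel gripper is mounted at the origin on a cart in front of the work surface, level with it; the furniture and walls round the work are solid. World frame = base frame: x ahead of the robot, y to its left, z up, the work surface at z = 0. Lengths are in m, angles in rad, forces in N, time in s.
With the tool pointing down it reaches from about 0.3 to 0.825 m from the base axis. Payload 5.4 kg.
Tool frame: the origin (TCP) lies at the very end of the fingers, on their centre line; the grasp point (between the pads) lies 19 mm behind it; z points along the fingers, y is the direction in which the jaws open and shut (so a half turn about z gives the same grasp; the last joint's range is limited). The gripper opens to 92 mm and grips with 3 to 60 N. Pads are 20 mm wide; open, the fingers measure 128 mm over their backs; the gripper's body (75 mm by 189 mm) begins 69 mm behind the grasp point.
Start: joints at [0.981, 0.158, 1.597, -0, 1.386, -0.21], TCP at [0.213, 0.534, 0.215] pointing down, gripper open.
Joint ranges: [-2.91, 2.91], [-0.94, 2.29], [0.18, 2.7], [-1.29, 4.43], [0.17, 2.64], [-3, 3]. Speed limits (rad/s): [2.57, 2.57, 3.14, 3.14, 3.14, 3.14].

## Interface

Orientations are given as a unit quaternion [x, y, z, w].
In Python, from bench import arm, cams gives the robot as it stands.
- The arm moves only by the shell command python3 -m creep 'ROWS'. ROWS is text: rows parted by semicolons, each of 7 numbers parted by spaces: the shift along the tool's x, y, z in mm, then the turn, a rotation vector about the tool's x, y, z in degrees, then the finger opening in mm, from 0 to 91.9. In form: x y z ax ay az claw; .... A call has 1 to 5 rows; each row shifts and turns the commanded pose from where the row before left it, along the tool's axes as they then stand; what a row does not reach is not made up. A row lasts 1/8 s, in which the tool goes at most 62.5 mm and 10.7 degrees, less where a joint would pass 70% of its speed; a pose out of reach is approached as far as the arm can. A call with a gripper value outside its range is refused whole. The fingers move at their own pace and stop on an object; the grip force is fixed at half the most. Time passes only in rows, so rows that do not move let the fingers close. It gives the time, the measured TCP pose, the force and the opening at its end, in the units of the state.
- arm.observe(): the state, without advancing time (a new reading comes with each control period).
- cams.grab_frame(name): name is "scene" or "top" or "wrist"; returns (picture, depth): 420x560x3 uint8, red, green, blue; 420x560 float32, m along the optical axis (not along the pixel's ray), 0 where there is no reading.
- cams.camera_model(name): a dict with "fx", "fy", "cx", "cy" (pixels), "k1" (the pictures are not rectified: a ray, as slopes to the right and down, at radius r is drawn at 1 + k1 r^2 times it, then the intrinsics apply), "R" (3x3) and "t" (3): a world point X has camera coordinates R X + t; the wrist camera has in their place "tool_from_camera" (4x4, takes a point from camera to tool coordinates, whose origin is the TCP and whose axes are the flange's). Camera axes: x right, y down, z forward; pixel columns grow to the right and rows downward; lengths in m; the calibration is good to about 2 mm. A picture is of the moment at which its call begins: read the wrist's pose just before it. camera_model takes no time and is no camera call.
- arm.close_job(): hands the job in, once; it reports no verdict.
The state is a dict: "t": time; "joint_positions": joint angles; "qd": joint speeds; "joint_torque": joint torques, N m; "position": TCP position; "tcp_rot": TCP orientation; "wrist_force": force on the tool from outside, world axes, zero at the start; "moment": the same for the moment, N m; "opening": opening from 0.0 (shut) to 1.0 (fully open).
Only numpy, scipy, OpenCV 4.12 (cv2) and the standard library are available. Lean on these libraries where they do the work, as an engineer would, in place of code of your own. Each camera call takes 0.05 s, during which the arm holds its last target.

## Task

Load the sloping roll-down magazine so that the black-lidded spread jar comes out first and the slim orange canister second. Take each from the V-shaped rack, lay it on its side across the raised rear end of the lane, and let it roll down by itself: first the jar to the front stop, then the canister up against it. Leave the round drum in the rack.

Things in the scene. Friction and masses are not known exactly. Their poses are not given: they have to be found in the camera images.
- jar_center (a point): Centre of a glass spread jar with a black twist lid, a cylinder 62 mm in diameter and 78 mm long, 0.2 to 0.4 kg, lying on its side in the V rack at the start. z runs along its axis from base to lid (level at the start); grip it across its 62 mm diameter.
- canister_center (a point): Centre of the slim orange card canister with a press lid, a cylinder 67 mm in diameter and 85 mm long, 0.2 to 0.4 kg, lying on its side in the V rack. z runs along its axis from base to lid (level at the start); grip it across its 67 mm diameter. (The bigger cans of 83 mm standing behind are bystanders.)
- drum_center (a point): Centre of a short round paper drum, 73 mm in diameter and 44 mm long, lying on its side in the same rack; a bystander that stays there. z runs along its axis, level.
- rack: Fixed wooden V trough, 330 mm long and 70 mm wide, running along its own y; origin at the centre of its underside, on the counter. Its faces rise to 25 mm, its end plates to 34 mm. Jar, canister and drum lie in it end to end, in any order, at least 12 mm apart, their centres about 48, 51 and 54 mm above the counter.
- magazine: Fixed roll-down magazine: an aluminium lane 100 mm wide, 225 mm long, between dark wooden sides, sloping 8 degrees down to a front stop facing the robot. Origin: centre of its underside, on the counter; x points up the lane, y across, z up. Floor 22 mm high at the stop (x = -0.110), 53 mm at the rear (x = 0.113). At home the jar's centre is at x = -0.084, the canister's, touching it, at x = -0.020.
- magazine_load (a point): Point on the lane's floor where things are loaded, 50 mm up the lane from the magazine's origin; axes as the magazine's. A cylinder laid here with its axis along y has its centre 31 mm (jar) or 34 mm (canister) above; let go, it rolls down. The side walls are 28 mm high with guides flaring out to 44 mm above the floor, 130 mm apart; the rear lip is 6 mm, the front stop 35 mm high.
Not all that is in view belongs to the job. Of the things that look like the part that bears canister_center, the larger one is meant.

How it is judged:
On the way, in this order (a step that is already met when the one before it is completed fails the run):
1. the jar is laid in the rear half of the lane, on its side across it (x of jar_center in the frame of magazine between 0.005 and 0.115 m and y of jar_center in the frame of magazine between -0.025 and 0.025 m and z of jar_center in the frame of magazine between 0.03 and 0.11 m and angle between the z axis of jar_center and the y axis of magazine, either way round below 0.3 rad), for 0.05 s.
2. the jar has rolled down to the front stop (x of jar_center in the frame of magazine between -0.097 and -0.07 m and y of jar_center in the frame of magazine between -0.025 and 0.025 m and z of jar_center in the frame of magazine between 0.03 and 0.07 m and angle between the z axis of jar_center and the y axis of magazine, either way round below 0.3 rad), for 0.2 s.
3. then the canister is laid in the rear half of the lane, on its side across it (x of canister_center in the frame of magazine between 0.005 and 0.115 m and y of canister_center in the frame of magazine between -0.025 and 0.025 m and z of canister_center in the frame of magazine between 0.03 and 0.118 m and angle between the z axis of canister_center and the y axis of magazine, either way round below 0.3 rad), for 0.05 s.
At the end, for the whole second after the job is handed in: The jar lies on its side across the lane against the front stop (centre within 13 mm of its home along the lane) and the canister lies across the lane up against it (within 15 mm of its home), both square to the lane within 17 degrees and resting there (all of step 2 and x of canister_center in the frame of magazine between -0.035 and -0.005 m and y of canister_center in the frame of magazine between -0.025 and 0.025 m and z of canister_center in the frame of magazine between 0.03 and 0.085 m and angle between the z axis of canister_center and the y axis of magazine, either way round below 0.3 rad); the robot touches nothing.
It fails at once if the drum is moved more than 30 mm from its place (distance of drum_center from where it was at the start of the episode above 0.03 m).
It also fails if it takes over 59 s, if anything falls off the work surface, if the arm or the gripper's body presses on something with over 40 N, if the wrist force passes 120 N, or if a joint passes its speed limit or range.

## Working session

There is one attempt and no reset: what is moved stays moved. The work goes in short steps, Python scripts to look and compute and a shell command to move; the robot and the scene stay as the last step left them, time stands still between calls to the robot, and variables do not carry over. Pictures are saved under pics/ and viewed, and the job is handed in when it is done.

```bash
ls; mkdir -p pics
python3 - <<'E'
from bench import arm,cams
import cv2,numpy as np
s=arm.observe();print({k:np.round(v,3) for k,v in s.items()})
for n in("top","scene"):
    p,d=cams.grab_frame(n);cv2.imwrite(f"pics/{n}0.png",p[:,:,::-1]);np.savez(f"{n}0.npz",p=p,d=d)
    print(n,{k:np.round(v,3) if not isinstance(v,str) else v for k,v in cams.camera_model(n).items()})
print(cams.camera_model("wrist"))
E
```

```text
pics
{'t': np.float64(0.0), 'joint_positions': array([ 0.981,  0.159,  1.598, -0.   ,  1.386, -0.21 ]), 'qd': array([0.001, 0.   , 0.001, 0.002, 0.001, 0.   ]), 'joint_torque': array([ 1.0000e-03, -3.8557e+01, -3.2211e+01,  7.0000e-02,  3.8000e-02,
       -0.0000e+00]), 'position': array([0.213, 0.533, 0.214]), 'tcp_rot': array([ 0.189,  0.982, -0.001, -0.   ]), 'wrist_force': array([0.156, 0.538, 0.229]), 'moment': array([ 0.028, -0.027, -0.003]), 'opening': np.float64(1.002)}
top {'fx': np.float64(509.304), 'fy': np.float64(509.304), 'cx': np.float64(280.285), 'cy': np.float64(211.294), 'k1': np.float64(-0.068), 'R': array([[ 0.019, -1.   , -0.004],
       [-0.979, -0.018, -0.204],
       [ 0.204,  0.007, -0.979]]), 't': array([0.044, 0.522, 0.973])}
scene {'fx': np.float64(443.434), 'fy': np.float64(443.434), 'cx': np.float64(269.882), 'cy': np.float64(209.618), 'k1': np.float64(0.04), 'R': array([[ 0.768, -0.64 ,  0.004],
       [-0.418, -0.506, -0.754],
       [ 0.485,  0.578, -0.657]]), 't': array([-0.352,  0.268,  0.86 ])}
{'fx': 314.60049159349956, 'fy': 314.60049159349956, 'cx': 282.7984292965631, 'cy': 207.16953633422978, 'k1': -0.04366132857212533, 'tool_from_camera': array([[ 7.10061208e-04, -9.63314216e-01, -2.68375143e-01,
         7.54446914e-02],
       [ 9.99999187e-01,  3.99637586e-04,  1.21130467e-03,
        -4.75518735e-04],
       [-1.05961421e-03, -2.68375784e-01,  9.63313716e-01,
        -1.70495118e-01],
       [ 0.00000000e+00,  0.00000000e+00,  0.00000000e+00,
         1.00000000e+00]])}
```

View pics/top0.png

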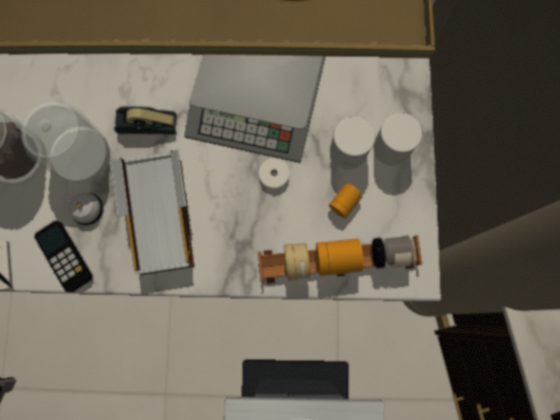

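View pics/scene0.png

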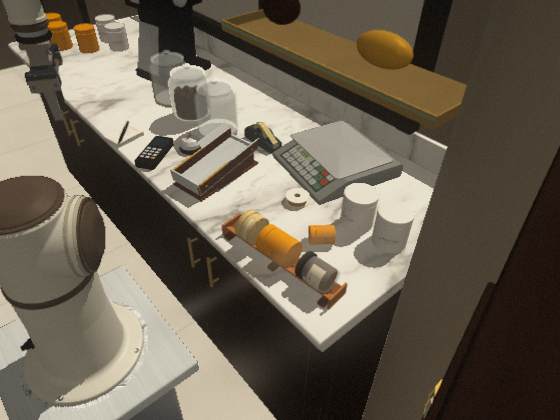

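The top view shows the rack from (260,265) to (420,250). Its contents are the drum at (297,260), the large orange canister at (340,257), and the jar at (395,252) with its lid at (378,253). The magazine is at (158,213). The small orange can at (345,200) is a decoy. Next I'll locate these in 3D.

```bash
cat > h.py <<'E'
import numpy as np,cv2
from bench import arm,cams
from scipy.spatial.transform import Rotation as Rn
def cloud(n,d,pose=None):
    m=cams.camera_model(n);H,W=d.shape
    v,u=np.mgrid[:H,:W].astype(np.float64)
    K=np.array([[m['fx'],0,m['cx']],[0,m['fy'],m['cy']],[0,0,1]])
    q=cv2.undistortPoints(np.stack([u.ravel(),v.ravel()],1)[:,None],K,np.array([m['k1'],0,0,0.]))[:,0]
    z=d.ravel();X=np.c_[q[:,0]*z,q[:,1]*z,z]
    if 'R' in m: X=(X-np.array(m['t']))@np.array(m['R'])
    else:
        T=np.array(m['tool_from_camera']);X=X@T[:3,:3].T+T[:3,3]
        X=X@Rn.from_quat(pose['tcp_rot']).as_matrix().T+pose['position']
    X=X.reshape(H,W,3);X[d<=0]=np.nan
    return X
E
python3 - <<'E'
from h import *
for n in("top","scene"):
    f=np.load(n+"0.npz");X=cloud(n,f['d']);hsv=cv2.cvtColor(f['p'],cv2.COLOR_RGB2HSV)
    m=(X[...,2]>-.05)&(X[...,0]>.2)&(X[...,0]<.8)
    z=X[...,2]
    fl=m&(abs(z)<.008);print(n,"floor z",np.nanmedian(z[fl]))
    np.save(n+"X.npy",X)
X=np.load("topX.npy")
for u,v in[(297,260),(340,257),(378,253),(400,252),(270,264),(420,250),(345,200),(262,265),(155,160),(125,165),(180,160),(165,270),(140,270),(188,265),(158,213),(150,180),(160,240)]:print((u,v),np.round(X[v,u],3))
p=np.load("top0.npz")['p']
cv2.imwrite("pics/zoom_mag.png",cv2.resize(p[140:290,95:215,::-1],None,fx=4,fy=4,interpolation=cv2.INTER_CUBIC))
cv2.imwrite("pics/zoom_rack.png",cv2.resize(p[220:300,245:440,::-1],None,fx=4,fy=4,interpolation=cv2.INTER_CUBIC))
E
```

```text
top floor z -0.00018465131104493813
scene floor z 0.000257545361604201
(297, 260) [0.42  0.02  0.089]
(340, 257) [ 0.428 -0.063  0.081]
(378, 253) [ 0.437 -0.137  0.08 ]
(400, 252) [ 0.44  -0.181  0.076]
(270, 264) [0.419 0.073 0.015]
(420, 250) [ 0.455 -0.241 -0.001]
(345, 200) [ 0.55  -0.078  0.042]
(262, 265) [0.416 0.09  0.015]
(155, 160) [0.626 0.317 0.051]
(125, 165) [0.612 0.376 0.059]
(180, 160) [0.641 0.274 0.006]
(165, 270) [0.402 0.29  0.009]
(140, 270) [0.397 0.329 0.058]
(188, 265) [0.409 0.235 0.054]
(158, 213) [0.517 0.306 0.038]
(150, 180) [0.584 0.324 0.048]
(160, 240) [0.462 0.3   0.031]
```

View pics/zoom_mag.png

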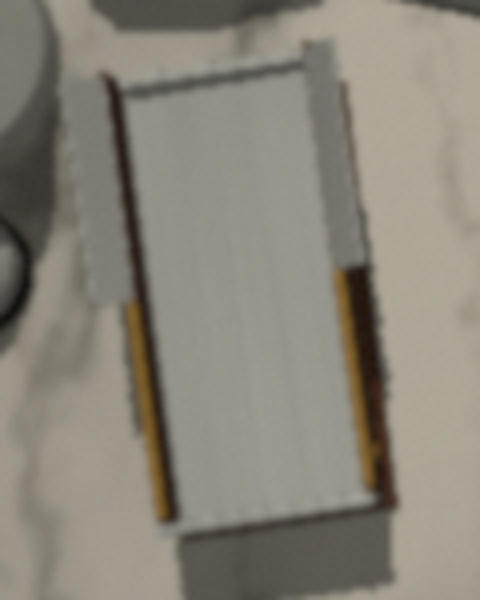

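View pics/zoom_rack.png

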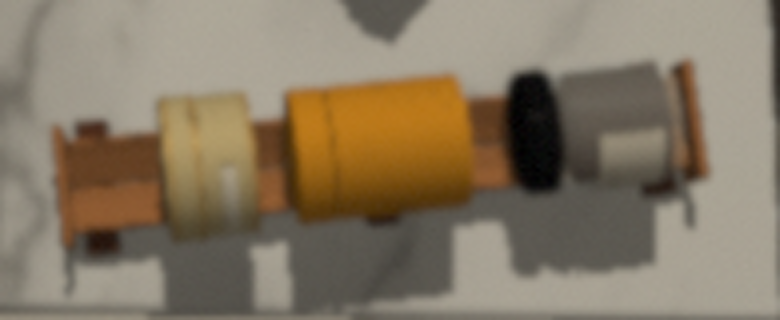

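Run:
```python
from h import *
P=[]
for n in("top","scene"):
    X=np.load(n+"X.npy");P.append(X[np.isfinite(X[...,0])])
for n,A in zip(("top","scene"),P):
    print(n)
    R=A[(A[:,2]>.055)&(A[:,2]<.11)&(A[:,0]>.36)&(A[:,0]<.50)&(A[:,1]>-.26)&(A[:,1]<.12)]
    # y gaps
    h,e=np.histogram(R[:,1],bins=np.arange(-.26,.12,.004));print([(round(a,3),int(c)) for a,c in zip(e,h) if c])
    R=R[R[:,1].argsort()]
    cl=np.split(R,np.where(np.diff(R[:,1])>.006)[0]+1)
    for c in cl:
        if len(c)<100: continue
        print(len(c),"y",np.percentile(c[:,1],[0.5,99.5]).round(3),"x",np.percentile(c[:,0],[.5,99.5]).round(3),"zmax",np.percentile(c[:,2],98).round(3))
    # magazine floor
    M=A[(A[:,0]>.38)&(A[:,0]<.66)&(A[:,1]>.22)&(A[:,1]<.39)]
    # plane ransac around seed
    S=M[(abs(M[:,0]-.51)<.08)&(abs(M[:,1]-.305)<.025)&(M[:,2]>.015)&(M[:,2]<.06)]
    c=S.mean(0);nn=np.linalg.svd(S-c)[2][2];nn*=np.sign(nn[2])
    res=abs((S-c)@nn);S=S[res<.004];c=S.mean(0);nn=np.linalg.svd(S-c)[2][2];nn*=np.sign(nn[2])
    print("n",nn.round(4),"tilt",np.degrees(np.arccos(nn[2])).round(2),"upslope yaw",np.degrees(np.arctan2(-nn[1],-nn[0])).round(2))
    F=M[(abs((M-c)@nn)<.004)]
    r=cv2.minAreaRect((F[:,:2]*1000).astype(np.float32));print("lane rect",r,len(F))
    for lo in np.arange(.4,.64,.02):
        q=F[abs(F[:,0]-lo)<.006]
        if len(q)>20: print(round(lo,2),np.percentile(q[:,1],[1,99]).round(4),q[:,2].mean().round(4))
    np.save(n+"F.npy",F)
```

```text
top
[(np.float64(-0.216), 7), (np.float64(-0.212), 33), (np.float64(-0.208), 51), (np.float64(-0.204), 59), (np.float64(-0.2), 60), (np.float64(-0.196), 66), (np.float64(-0.192), 60), (np.float64(-0.188), 62), (np.float64(-0.184), 62), (np.float64(-0.18), 65), (np.float64(-0.176), 62), (np.float64(-0.172), 62), (np.float64(-0.168), 62), (np.float64(-0.164), 62), (np.float64(-0.16), 64), (np.float64(-0.156), 56), (np.float64(-0.152), 61), (np.float64(-0.148), 57), (np.float64(-0.144), 59), (np.float64(-0.14), 69), (np.float64(-0.136), 57), (np.float64(-0.132), 1), (np.float64(-0.112), 6), (np.float64(-0.108), 40), (np.float64(-0.104), 60), (np.float64(-0.1), 67), (np.float64(-0.096), 69), (np.float64(-0.092), 70), (np.float64(-0.088), 73), (np.float64(-0.084), 69), (np.float64(-0.08), 69), (np.float64(-0.076), 70), (np.float64(-0.072), 68), (np.float64(-0.068), 68), (np.float64(-0.064), 68), (np.float64(-0.06), 67), (np.float64(-0.056), 67), (np.float64(-0.052), 67), (np.float64(-0.048), 70), (np.float64(-0.044), 68), (np.float64(-0.04), 70), (np.float64(-0.036), 69), (np.float64(-0.0
[... 2515 characters left out ...]
6), 34), (np.float64(0.04), 13), (np.float64(0.044), 1)]
915 y [-0.213 -0.135] x [0.412 0.471] zmax 0.08
999 y [-0.108 -0.021] x [0.394 0.461] zmax 0.086
615 y [-0.005  0.041] x [0.382 0.454] zmax 0.091
n [-0.1383 -0.02    0.9902] tilt 8.03 upslope yaw 8.23
lane rect ((516.6279296875, 308.317626953125), (236.41363525390625, 112.71333312988281), 9.128348350524902) 1401
0.4 [0.263  0.3366] 0.0216
0.42 [0.2359 0.344 ] 0.0251
0.44 [0.2402 0.348 ] 0.0269
0.46 [0.2431 0.3522] 0.03
0.48 [0.2471 0.355 ] 0.0329
0.5 [0.252  0.3591] 0.036
0.52 [0.2547 0.3645] 0.0385
0.54 [0.2584 0.3661] 0.0416
0.56 [0.2612 0.3698] 0.0442
0.58 [0.2648 0.3728] 0.0471
0.6 [0.2689 0.3781] 0.0499
0.62 [0.2729 0.379 ] 0.0526
```

Run:
```python
from h import *
for n in("top","scene"):
    X=np.load(n+"X.npy");A=X[np.isfinite(X[...,0])]
    for lo in np.arange(.40,.6,.04):
        for x0 in np.arange(.35,.75,.1):
            q=A[(A[:,1]>lo)&(A[:,1]<lo+.04)&(A[:,0]>x0)&(A[:,0]<x0+.1)]
            if len(q)>5: print(n,round(lo,2),round(x0,2),"zmax",np.percentile(q[:,2],98).round(3),len(q))
```

```text
top 0.4 0.35 zmax 0.004 994
top 0.4 0.45 zmax 0.016 847
top 0.4 0.55 zmax 0.135 869
top 0.4 0.65 zmax 0.322 1319
top 0.44 0.35 zmax 0.025 1160
top 0.44 0.45 zmax 0.05 1023
top 0.44 0.55 zmax 0.168 1885
top 0.44 0.65 zmax 0.322 1270
top 0.48 0.35 zmax 0.026 939
top 0.48 0.45 zmax 0.04 768
top 0.48 0.55 zmax 0.183 1331
top 0.48 0.65 zmax 0.322 814
top 0.52 0.35 zmax 0.025 855
top 0.52 0.45 zmax 0.025 774
top 0.52 0.55 zmax 0.168 777
top 0.52 0.65 zmax 0.306 268
top 0.56 0.35 zmax 0.004 922
top 0.56 0.45 zmax 0.022 723
top 0.56 0.55 zmax 0.159 1637
top 0.56 0.65 zmax 0.161 354
scene 0.4 0.35 zmax 0.002 952
scene 0.4 0.45 zmax 0.028 64
scene 0.4 0.55 zmax 0.14 217
scene 0.4 0.65 zmax 0.321 429
scene 0.44 0.35 zmax 0.023 1100
scene 0.44 0.45 zmax 0.047 400
scene 0.44 0.55 zmax 0.167 747
scene 0.44 0.65 zmax 0.321 412
scene 0.48 0.35 zmax 0.024 918
scene 0.48 0.45 zmax 0.037 196
scene 0.48 0.55 zmax 0.182 456
scene 0.48 0.65 zmax 0.321 189
scene 0.52 0.35 zmax 0.023 774
scene 0.52 0.45 zmax 0.025 164
scene 0.52 0.55 zmax 0.165 117
scene 0.52 0.65 zmax 0.321 95
scene 0.56 0.35 zmax 0.002 799
scene 0.56 0.45 zmax 0.021 110
scene 0.56 0.55 zmax 0.162 708
scene 0.56 0.65 zmax 0.165 60
```

```bash
python3 -m creep '0 0 -20 0 0 0 91; 0 0 0 0 0 10 91'
python3 - <<'E'
from h import *
s=arm.observe();R=Rn.from_quat(s['tcp_rot']).as_matrix();print(s['t'],s['position'],R.round(3).tolist(),s['opening'])
E
```

```text
t: 0.35
position: [0.2135, 0.5345, 0.2358]
tcp_rot: [0.276, 0.961, 0.001, 0.0]
wrist_force: [0.6, 0.2, -0.1]
opening: 0.995
0.35 [0.21351754 0.53453334 0.23583004] [[-0.848, 0.53, 0.001], [0.53, 0.848, 0.002], [-0.0, 0.002, -1.0]] 0.9946481453447661
```

```bash
cat > go.py <<'E'
from h import *
import sys
# target x y z jawyaw(deg) -> tool frame shift
a=list(map(float,sys.argv[1:]))
s=arm.observe();R=Rn.from_quat(s['tcp_rot']).as_matrix();p=s['position']
d=R.T@(np.array(a[:3])-p)*1000
yaw=np.degrees(np.arctan2(R[1,1],R[0,1]))
print("t %.2f"%s['t'],"pos",p.round(4),"yaw %.2f"%yaw,"tool shift mm",d.round(1),"az turn %.2f"%(yaw-a[3]),"tilt",R[:,2].round(4),"open %.3f"%s['opening'],"F",np.round(s['wrist_force'],1),"q",np.round(s['joint_positions'],2))
E
python3 -m creep '0 0 0 0 0 10.2 91;0 0 0 0 0 10.2 91;0 0 0 0 0 10.2 91;0 0 0 0 0 10.2 91;0 0 0 0 0 10 91'; python3 go.py .443 -.173 .2 7.1
```

```text
t: 0.98
position: [0.213, 0.5337, 0.234]
tcp_rot: [0.662, 0.75, -0.001, 0.0]
wrist_force: [0.0, -0.2, -0.5]
opening: 0.993
t 0.97 pos [0.213  0.5337 0.234 ] yaw 7.11 tool shift mm [-729.7  140.9   34.5] az turn 0.01 tilt [-7.e-04 -1.e-03 -1.e+00] open 0.993 F [ 0.  -0.2 -0.5] q [ 0.98  0.15  1.57 -0.    1.42  0.86]
```

```bash
python3 -m creep '-52 10 2 0 0 0 91;-52 10 2 0 0 0 91;-52 10 2 0 0 0 91;-52 10 2 0 0 0 91;-52 10 2 0 0 0 91' && python3 -m creep '-52 10 2 0 0 0 91;-52 10 2 0 0 0 91;-52 10 2 0 0 0 91;-52 10 2 0 0 0 91;-52 10 2 0 0 0 91' && python3 -m creep '-52 10 3 0 0 0 91;-52 10 3 0 0 0 91;-52 10 3 0 0 0 91;0 0 0 0 0 0 91'; python3 go.py .443 -.173 .2 7.1
python3 - <<'E'
from h import *
s=arm.observe();p,d=cams.grab_frame("wrist");cv2.imwrite("pics/w1.png",p[:,:,::-1])
X=cloud("wrist",d,s)
np.save("w1X.npy",X)
A=X[np.isfinite(X[...,0])]
R=A[(A[:,2]>.055)&(A[:,2]<.11)&(A[:,0]>.36)&(A[:,0]<.50)&(A[:,1]>-.26)&(A[:,1]<.12)]
R=R[R[:,1].argsort()]
for c in np.split(R,np.where(np.diff(R[:,1])>.006)[0]+1):
    if len(c)>100: print(len(c),"y",np.percentile(c[:,1],[0.5,99.5]).round(3),"x",np.percentile(c[:,0],[.5,99.5]).round(3),"zmax",np.percentile(c[:,2],98).round(3), "crest", np.median(c[c[:,2]>np.percentile(c[:,2],98)-.002],0).round(3))
E
```

```text
t: 1.6
position: [0.2964, 0.281, 0.2242]
tcp_rot: [0.66, 0.752, -0.0, 0.0]
wrist_force: [0.8, 0.0, 0.4]
opening: 0.99
t: 2.22
position: [0.3797, 0.0297, 0.2144]
tcp_rot: [0.66, 0.751, 0.0, 0.0]
wrist_force: [0.1, 0.7, -0.3]
opening: 0.992
t: 2.72
position: [0.4296, -0.1219, 0.2049]
tcp_rot: [0.661, 0.75, -0.0, -0.001]
wrist_force: [0.2, 1.0, -0.0]
opening: 0.992
t 2.73 pos [ 0.4296 -0.1219  0.2049] yaw 7.19 tool shift mm [-52.4   7.    4.8] az turn 0.09 tilt [-1.5e-03  4.0e-04 -1.0e+00] open 0.992 F [ 0.2  1.  -0. ] q [-0.55 -0.18  1.95 -0.    1.37 -0.67]
3945 y [-0.21  -0.132] x [0.414 0.477] zmax 0.08 crest [ 0.445 -0.175  0.079]
6179 y [-0.107 -0.02 ] x [0.397 0.466] zmax 0.085 crest [ 0.432 -0.06   0.084]
4591 y [-0.005  0.044] x [0.387 0.457] zmax 0.09 crest [0.421 0.027 0.089]
```

View pics/w1.png

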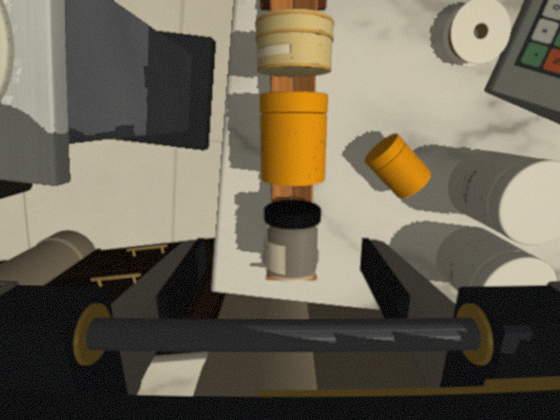

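The wrist view confirms alignment: the jar is at (292,240), the canister at (293,140), and the rack axis runs vertically. I'll descend on the jar.

```bash
python3 -m creep '-52 7 0 0 0 0 91;0 0 40 0 0 0 91;0 0 40 0 0 0 91;0 0 40 0 0 0 91;0 0 40 0 0 0 91' && python3 -m creep '0 0 10 0 0 0 91;0 0 0 0 0 0 91'; python3 go.py .444 -.173 .034 7.1
```

```text
t: 3.4
position: [0.4431, -0.1684, 0.0446]
tcp_rot: [0.659, 0.752, 0.0, -0.0]
wrist_force: [0.3, 0.4, 0.0]
opening: 0.988
t: 3.65
position: [0.4433, -0.1694, 0.036]
tcp_rot: [0.659, 0.752, 0.0, -0.0]
wrist_force: [-0.7, 0.2, 0.3]
opening: 0.991
t 3.65 pos [ 0.4433 -0.1694  0.036 ] yaw 7.50 tool shift mm [-3.7  0.2  2. ] az turn 0.40 tilt [-3.e-04  3.e-04 -1.e+00] open 0.991 F [-0.7  0.2  0.3] q [-0.62  0.13  2.02  0.    1.   -0.75]
```

```bash
python3 -m creep '-4 0 1 0 0 0 91;0 0 0 0 0 0 58;0 0 0 0 0 0 50;0 0 0 0 0 0 50;0 0 0 0 0 0 50' && python3 -m creep '0 0 0 0 0 0 50;0 0 0 0 0 0 50;0 0 -15 0 0 0 50;0 0 -30 0 0 0 50;0 0 -50 0 0 0 50' && python3 -m creep '0 0 -50 0 0 0 50;0 0 0 0 0 0 50'; python3 go.py .566 .317 .2 10.5
```

```text
t: 4.28
position: [0.4457, -0.1744, 0.0356]
tcp_rot: [0.66, 0.751, 0.001, 0.002]
wrist_force: [4.6, 1.8, 1.7]
opening: 0.665
t: 4.9
position: [0.4418, -0.1729, 0.1291]
tcp_rot: [0.66, 0.751, -0.001, -0.003]
wrist_force: [0.2, -0.2, -2.2]
opening: 0.666
t: 5.15
position: [0.4459, -0.1758, 0.1844]
tcp_rot: [0.66, 0.751, 0.0, 0.004]
wrist_force: [-0.6, -0.7, -2.3]
opening: 0.668
t 5.15 pos [ 0.4459 -0.1758  0.1844] yaw 7.44 tool shift mm [473.  183.  -17.5] az turn -3.06 tilt [ 0.0069 -0.0055 -1.    ] open 0.668 F [-0.6 -0.7 -2.3] q [-0.63 -0.08  1.9  -0.    1.31 -0.76]
```

```bash
python3 -m creep '30 10 -10 0 0 0 50;45 16 -5 0 0 0 50;45 16 0 0 0 0 50;45 16 0 0 0 0 50;45 16 0 0 0 0 50' && python3 -m creep '45 16 0 0 0 0 50;45 16 0 0 0 0 50;45 16 0 0 0 0 50;45 16 0 0 0 0 50;30 10 0 0 0 -3 50' && python3 -m creep '0 0 0 0 0 0 50;0 0 0 0 0 0 50'; python3 go.py .557 .315 .12 10.5
python3 - <<'E'
from h import *
s=arm.observe();p,d=cams.grab_frame("wrist");cv2.imwrite("pics/w2.png",p[:,:,::-1]);np.save("w2X.npy",cloud("wrist",d,s))
p,d=cams.grab_frame("top");cv2.imwrite("pics/t2.png",p[:,:,::-1])
E
```

```text
t: 5.78
position: [0.4886, 0.0453, 0.1927]
tcp_rot: [0.66, 0.751, -0.001, -0.001]
wrist_force: [0.4, -0.9, -2.6]
opening: 0.667
t: 6.4
position: [0.5347, 0.263, 0.1921]
tcp_rot: [0.639, 0.769, -0.002, -0.001]
wrist_force: [-0.0, 0.3, -2.1]
opening: 0.668
t: 6.65
position: [0.5352, 0.2605, 0.193]
tcp_rot: [0.64, 0.768, -0.002, -0.001]
wrist_force: [0.3, -0.4, -2.0]
opening: 0.67
t 6.65 pos [0.5352 0.2605 0.193 ] yaw 10.40 tool shift mm [49.7 31.5 72.9] az turn -0.10 tilt [-0.0029 -0.0015 -1.    ] open 0.670 F [ 0.3 -0.4 -2. ] q [ 0.25  0.23  1.56 -0.    1.36  0.07]
```

View pics/w2.png

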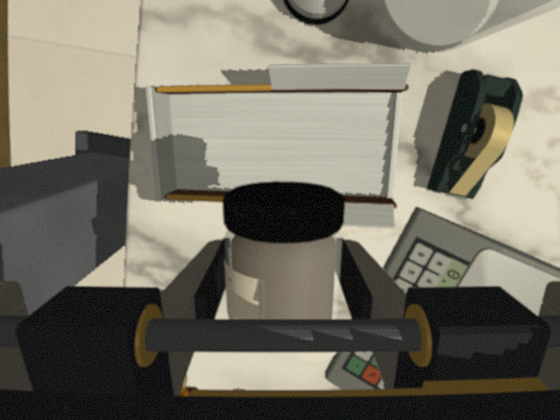

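View pics/t2.png

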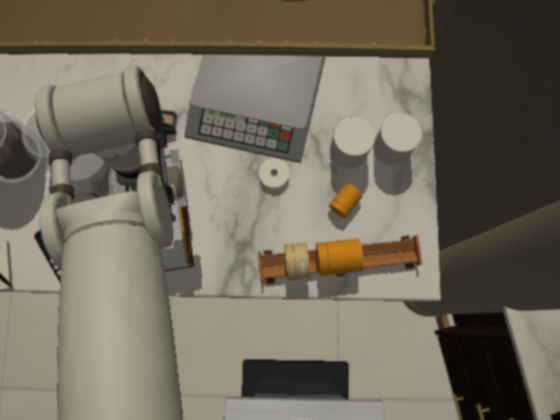

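The jar is held with its lid up in the wrist picture at (285,210). The lane lies square ahead, with inner walls at rows 92 and 197. I'll refine the lane's centre line.

Run:
```python
from h import *
X=np.load("w2X.npy")
th=np.radians(10.5);ex=np.array([np.cos(th),np.sin(th)]);ey=np.array([-np.sin(th),np.cos(th)])
o=np.array([.518,.3078])
for col in(200,225,300,330,360):
    L=[]
    for r in range(60,235):
        p=X[r,col]
        if np.isfinite(p[0]) and p[2]<.12:
            q=p[:2]-o;L.append((r,q@ex*1000,q@ey*1000,p[2]*1000))
    L=np.array(L);
    fl=22+ (L[:,1]+110)*np.tan(np.radians(8))
    ok=abs(L[:,3]-fl)<5
    F=L[ok];print(col,"floor rows",F[0,0],F[-1,0],"x",F[:,1].mean().round(1),"y",F[0,2].round(1),F[-1,2].round(1),"dz",(L[ok,3]-fl[ok]).mean().round(1))
# lid: jar in tool frame
for r in(120,145,170):
    L=[X[r,c] for c in range(140,410)]
    L=np.array(L);L=L[np.isfinite(L[:,0])];x=(L[:,:2]-o)@ex*1000
    fl=22+(x+110)*np.tan(np.radians(8));ok=abs(L[:,2]*1000-fl)<4
    print(r,"x range",x[ok].min().round(1),x[ok].max().round(1))
```

```text
200 floor rows 94.0 190.0 x -79.6 y 51.6 -48.5 dz 0.3
225 floor rows 94.0 191.0 x -52.4 y 51.1 -48.3 dz 0.4
300 floor rows 92.0 181.0 x 25.2 y 51.8 -35.8 dz 0.6
330 floor rows 92.0 187.0 x 54.8 y 51.6 -41.1 dz 0.5
360 floor rows 93.0 196.0 x 84.0 y 50.5 -49.1 dz 0.5
120 x range -110.9 112.6
145 x range -110.7 112.7
170 x range -110.8 112.3
```

```bash
python3 -m creep '26 16 0 0 0 0 50;26 16 0 0 0 0 50;0 0 30 0 0 0 50;0 0 30 0 0 0 50;0 0 0 0 0 0 50'; python3 go.py .557 .316 .064 10.5
```

```text
t: 7.38
position: [0.5561, 0.3167, 0.1314]
tcp_rot: [0.64, 0.768, -0.003, -0.002]
wrist_force: [0.4, -0.4, -2.2]
opening: 0.669
t 7.38 pos [0.5561 0.3167 0.1314] yaw 10.36 tool shift mm [-0.7  1.3 67.4] az turn -0.14 tilt [-0.0065 -0.0024 -1.    ] open 0.669 F [ 0.4 -0.4 -2.2] q [ 0.33  0.4   1.48 -0.    1.28  0.15]
```

```bash
python3 -m creep '0 0 30 0 0 0 50;0 0 25 0 0 0 50;0 0 10 0 0 0 50;0 0 0 0 0 0 50;0 0 0 0 0 0 50'; python3 go.py .557 .316 .062 10.5
```

```text
t: 8.0
position: [0.5594, 0.3188, 0.0715]
tcp_rot: [0.64, 0.768, 0.001, 0.001]
wrist_force: [0.2, 0.1, -1.5]
opening: 0.672
t 8.00 pos [0.5594 0.3188 0.0715] yaw 10.43 tool shift mm [-2.3 -2.9  9.5] az turn -0.07 tilt [ 2.7e-03  9.0e-04 -1.0e+00] open 0.672 F [ 0.2  0.1 -1.5] q [ 0.33  0.47  1.51 -0.    1.16  0.15]
```

```bash
python3 -m creep '-2 0 4 0 0 0 50;0 0 3 0 0 0 50;0 0 0 0 0 0 50'; python3 go.py .557 .316 .062 10.5
```

```text
t: 8.38
position: [0.5585, 0.3164, 0.0624]
tcp_rot: [0.64, 0.768, -0.0, -0.0]
wrist_force: [-0.2, -0.7, -1.5]
opening: 0.666
t 8.38 pos [0.5585 0.3164 0.0624] yaw 10.44 tool shift mm [-0.2 -1.5  0.4] az turn -0.06 tilt [-3.e-04 -1.e-04 -1.e+00] open 0.666 F [-0.2 -0.7 -1.5] q [ 0.33  0.48  1.52 -0.    1.15  0.15]
```

```bash
python3 -m creep '0 0 1 0 0 0 66;0 0 0 0 0 0 74;0 0 0 0 0 0 85;0 0 0 0 0 0 91;0 0 0 0 0 0 91'; python3 -m creep '0 0 -15 0 0 0 91;0 0 -30 0 0 0 91;0 0 -40 0 0 0 91;0 0 -40 0 0 0 91;0 0 0 0 0 0 91'; python3 go.py .557 .316 .2 10.5
python3 - <<'E'
from h import *
s=arm.observe();p,d=cams.grab_frame("wrist");cv2.imwrite("pics/w3.png",p[:,:,::-1]);np.save("w3X.npy",cloud("wrist",d,s))
E
```

```text
t: 9.0
position: [0.5586, 0.3165, 0.0616]
tcp_rot: [0.64, 0.769, 0.0, 0.0]
wrist_force: [0.1, -1.1, 0.1]
opening: 0.99
t: 9.62
position: [0.5614, 0.3176, 0.1926]
tcp_rot: [0.64, 0.769, 0.004, 0.003]
wrist_force: [-1.1, 0.1, -0.8]
opening: 0.99
t 9.62 pos [0.5614 0.3176 0.1926] yaw 10.44 tool shift mm [-0.7 -4.6 -7.5] az turn -0.06 tilt [ 0.0095  0.0033 -0.9999] open 0.990 F [-1.1  0.1 -0.8] q [0.33 0.34 1.42 0.   1.37 0.15]
```

View pics/w3.png

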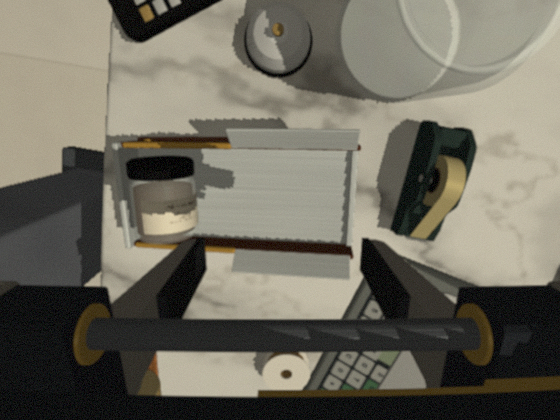

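The jar lies across the lane against the front stop, at (163,195) in the wrist view. Next is the canister.

```bash
python3 -m creep '0 0 0 0 0 3.2 91'; python3 go.py .431 -.064 .18 7.2;python3 - <<'E'
from h import *
X=np.load("w3X.npy");th=np.radians(10.5);ex=np.array([np.cos(th),np.sin(th)]);ey=np.array([-np.sin(th),np.cos(th)])
A=X[np.isfinite(X[...,0])];q=(A[:,:2]-[.5178,.309]);x=q@ex;y=q@ey
k=(x>-.12)&(x<0)&(abs(y)<.05)&(A[:,2]>.065)&(A[:,2]<.1)
print("jar x",np.percentile(x[k],[1,50,99]),"y",np.percentile(y[k],[1,99]),"z",np.percentile(A[k,2],98))
E
```

```text
t: 9.8
position: [0.5579, 0.3162, 0.1856]
tcp_rot: [0.662, 0.75, -0.001, -0.0]
wrist_force: [-0.1, 0.1, -0.7]
opening: 0.994
t 9.80 pos [0.5579 0.3162 0.1856] yaw 7.16 tool shift mm [-361.5 -173.3    6.1] az turn -0.04 tilt [-1.6e-03 -6.0e-04 -1.0e+00] open 0.994 F [-0.1  0.1 -0.7] q [ 0.33  0.35  1.43 -0.    1.37  0.2 ]
jar x [-0.09775422 -0.06451645 -0.04201843] y [-0.03577011  0.04093465] z 0.09082540418412262
```

```bash
python3 -m creep '-45 -21 0 0 0 0 91;-45 -22 0 0 0 0 91;-45 -22 0 0 0 0 91;-45 -22 0 0 0 0 91;-45 -22 0 0 0 0 91' && python3 -m creep '-45 -21 0 0 0 0 91;-45 -21 0 0 0 0 91;-46 -22 0 0 0 0 91;0 0 0 0 0 0 91;0 0 0 0 0 0 91'; python3 go.py .431 -.064 .037 7.2
```

```text
t: 10.42
position: [0.4772, 0.0783, 0.1852]
tcp_rot: [0.661, 0.75, -0.001, -0.001]
wrist_force: [0.6, -0.2, -0.3]
opening: 0.989
t: 11.05
position: [0.432, -0.0628, 0.1858]
tcp_rot: [0.661, 0.75, -0.0, -0.001]
wrist_force: [-0.6, -0.1, 0.7]
opening: 0.992
t 11.05 pos [ 0.432  -0.0628  0.1858] yaw 7.21 tool shift mm [ -1.2  -1.  148.8] az turn 0.01 tilt [-0.0013  0.0011 -1.    ] open 0.992 F [-0.6 -0.1  0.7] q [-0.42 -0.19  2.    0.    1.33 -0.55]
```

```bash
python3 -m creep '-1 -1 45 0 0 0 91;0 0 45 0 0 0 91;0 0 40 0 0 0 91;0 0 18 0 0 0 91;0 0 0 0 0 0 91' ; python3 go.py .431 -.064 .037 7.2
```

```text
t: 11.68
position: [0.4302, -0.0625, 0.0369]
tcp_rot: [0.66, 0.751, -0.001, -0.002]
wrist_force: [-0.1, -0.4, 0.5]
opening: 0.99
t 11.68 pos [ 0.4302 -0.0625  0.0369] yaw 7.37 tool shift mm [-1.6  0.6 -0.1] az turn 0.17 tilt [-0.0041  0.0021 -1.    ] open 0.990 F [-0.1 -0.4  0.5] q [-0.42  0.03  2.12  0.    0.99 -0.55]
```

```bash
python3 -m creep '-1 0 0 0 0 0 75;0 0 0 0 0 0 60;0 0 0 0 0 0 55;0 0 0 0 0 0 55;0 0 0 0 0 0 55' && python3 -m creep '0 0 0 0 0 0 55;0 0 -15 0 0 0 55;0 0 -30 0 0 0 55;0 0 -50 0 0 0 55;0 0 -50 0 0 0 55' && python3 -m creep '0 0 0 0 0 0 55'; python3 go.py .557 .316 .2 10.5
```

```text
t: 12.3
position: [0.4326, -0.0658, 0.0395]
tcp_rot: [0.661, 0.75, 0.0, 0.001]
wrist_force: [0.0, 1.6, 5.8]
opening: 0.725
t: 12.92
position: [0.4307, -0.0652, 0.1849]
tcp_rot: [0.661, 0.75, -0.0, -0.001]
wrist_force: [0.6, -0.1, -2.7]
opening: 0.726
t: 13.05
position: [0.4341, -0.0667, 0.1881]
tcp_rot: [0.661, 0.75, 0.001, 0.004]
wrist_force: [0.0, 0.6, -2.3]
opening: 0.719
t 13.05 pos [ 0.4341 -0.0667  0.1881] yaw 7.23 tool shift mm [364.1 170.2 -12.4] az turn -3.27 tilt [ 0.0081 -0.0039 -1.    ] open 0.719 F [ 0.   0.6 -2.3] q [-0.43 -0.19  2.   -0.    1.33 -0.56]
```

```bash
python3 -m creep '30 14 -10 0 0 0 55;45 22 -3 0 0 0 55;45 22 0 0 0 0 55;45 22 0 0 0 0 55;45 22 0 0 0 0 55' && python3 -m creep '45 22 0 0 0 0 55;45 22 0 0 0 0 55;35 17 0 0 0 0 55;25 12 0 0 0 -3.3 55;0 0 0 0 0 0 55' && python3 -m creep '0 0 0 0 0 0 55;0 0 0 0 0 0 55'; python3 go.py .5624 .3152 .075 10.5
python3 - <<'E'
from h import *
s=arm.observe();p,d=cams.grab_frame("wrist");cv2.imwrite("pics/w4.png",p[:,:,::-1])
E
```

```text
t: 13.68
position: [0.5053, 0.157, 0.1945]
tcp_rot: [0.661, 0.75, -0.001, -0.001]
wrist_force: [1.8, -1.3, -3.5]
opening: 0.723
t: 14.3
position: [0.5586, 0.3146, 0.1938]
tcp_rot: [0.638, 0.77, -0.002, -0.001]
wrist_force: [-0.7, 0.0, -2.6]
opening: 0.726
t: 14.55
position: [0.5595, 0.3126, 0.196]
tcp_rot: [0.64, 0.769, -0.001, -0.0]
wrist_force: [0.9, -0.5, -3.0]
opening: 0.725
t 14.55 pos [0.5595 0.3126 0.196 ] yaw 10.46 tool shift mm [  2.1   3.5 121. ] az turn -0.04 tilt [-1.3e-03 -7.0e-04 -1.0e+00] open 0.725 F [ 0.9 -0.5 -3. ] q [ 0.32  0.34  1.42 -0.    1.39  0.14]
```

View pics/w4.png

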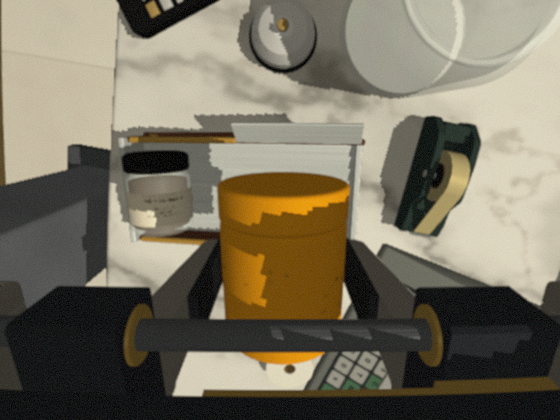

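The canister is held square over the lane at (283,265), and the jar is still home at (158,190). Lowering.

```bash
python3 -m creep '2 3 30 0 0 0 55;0 0 40 0 0 0 55;0 0 35 0 0 0 55;0 0 16 0 0 0 55;0 0 0 0 0 0 55'; python3 -m creep '0 0 0 0 0 0 55'; python3 go.py .5624 .3152 .065 10.5
```

```text
t: 15.22
position: [0.562, 0.3156, 0.0749]
tcp_rot: [0.639, 0.769, -0.001, -0.001]
wrist_force: [-0.4, 1.3, -2.0]
opening: 0.725
t: 15.35
position: [0.5639, 0.3165, 0.0777]
tcp_rot: [0.639, 0.769, 0.001, 0.001]
wrist_force: [-0.3, -0.2, -3.3]
opening: 0.724
t 15.35 pos [0.5639 0.3165 0.0777] yaw 10.53 tool shift mm [-1.  -1.8 12.7] az turn 0.03 tilt [ 0.0032  0.0011 -1.    ] open 0.724 F [-0.3 -0.2 -3.3] q [0.32 0.47 1.5  0.   1.17 0.14]
```

```bash
python3 -m creep '-1 0 6 0 0 0 55;0 0 3 0 0 0 55;0 0 0 0 0 0 55;0 0 0 0 0 0 55'; python3 go.py .5624 .3152 .065 10.5
```

```text
t: 15.85
position: [0.5627, 0.3152, 0.0666]
tcp_rot: [0.639, 0.769, 0.0, 0.0]
wrist_force: [0.6, 0.1, -2.9]
opening: 0.721
t 15.85 pos [0.5627 0.3152 0.0666] yaw 10.54 tool shift mm [ 0.  -0.3  1.6] az turn 0.04 tilt [ 0.  0. -1.] open 0.721 F [ 0.6  0.1 -2.9] q [0.32 0.48 1.51 0.   1.16 0.14]
```

```bash
python3 -m creep '0 0 2 0 0 0 55;0 0 0 0 0 0 55'; python3 -m creep '0 0 0 0 0 0 70;0 0 0 0 0 0 78;0 0 0 0 0 0 86;0 0 0 0 0 0 91;0 0 0 0 0 0 91'; python3 -m creep '0 0 -15 0 0 0 91;0 0 -30 0 0 0 91;0 0 -40 0 0 0 91;0 0 -40 0 0 0 91;0 0 0 0 0 0 91'; python3 go.py .557 .316 .2 10.5
python3 - <<'E'
from h import *
s=arm.observe();p,d=cams.grab_frame("wrist");cv2.imwrite("pics/w5.png",p[:,:,::-1]);np.save("w5X.npy",cloud("wrist",d,s))
E
```

```text
t: 16.1
position: [0.5628, 0.3152, 0.0666]
tcp_rot: [0.639, 0.769, -0.0, 0.0]
wrist_force: [-5.7, -1.7, 8.4]
opening: 0.725
t: 16.73
position: [0.5627, 0.3152, 0.0645]
tcp_rot: [0.639, 0.769, -0.0, -0.0]
wrist_force: [-0.0, -0.4, -0.7]
opening: 0.988
t: 17.35
position: [0.5656, 0.3162, 0.1956]
tcp_rot: [0.639, 0.769, 0.004, 0.003]
wrist_force: [-0.5, 0.8, -0.6]
opening: 0.992
t 17.35 pos [0.5656 0.3162 0.1956] yaw 10.54 tool shift mm [ 1.4 -8.4 -4.5] az turn 0.04 tilt [ 0.0096  0.0033 -0.9999] open 0.992 F [-0.5  0.8 -0.6] q [0.32 0.35 1.41 0.   1.38 0.14]
```

View pics/w5.png

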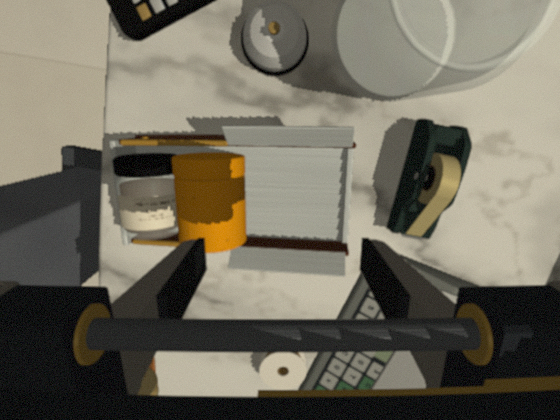

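The canister at (210,200) has rolled down against the jar at (148,190), and both are square to the lane. I'll wait briefly, then check positions and the drum.

```bash
python3 -m creep '0 0 -20 0 0 0 91;0 0 0 0 0 0 91;0 0 0 0 0 0 91;0 0 0 0 0 0 91'
python3 - <<'E'
from h import *
s=arm.observe();p,d=cams.grab_frame("wrist");X=cloud("wrist",d,s)
hsv=cv2.cvtColor(p,cv2.COLOR_RGB2HSV)
th=np.radians(10.5);ex=np.array([np.cos(th),np.sin(th)]);ey=np.array([-np.sin(th),np.cos(th)])
q=X[...,:2]-np.array([.5178,.309]);x=q@ex;y=q@ey;z=X[...,2]
org=(hsv[...,0]<20)&(hsv[...,1]>150)
inn=(x>-.13)&(x<.12)&(abs(y)<.047)
for nm,m,zt in(("can",inn&org&(z>.06),0),("jar",inn&~org&(z>.068)&(x<-.045),0)):
    zt=np.nanpercentile(z[m],98);c=m&(z>zt-.004)
    print(nm,"ztop",zt.round(4),"crest x",np.nanmedian(x[c]).round(4),"y",np.nanpercentile(y[m],[1,99]).round(3),"slope",np.polyfit(y[c],x[c],1)[0].round(3))
p,d=cams.grab_frame("top");X=cloud("top",d);cv2.imwrite("pics/t5.png",p[:,:,::-1]);A=X[np.isfinite(X[...,0])]
R=A[(A[:,2]>.055)&(A[:,2]<.11)&(A[:,0]>.36)&(A[:,0]<.5)&(A[:,1]>-.26)&(A[:,1]<.12)]
print("drum x",np.percentile(R[:,0],[.5,99.5]),"y",np.percentile(R[:,1],[.5,99.5]))
E
```

```text
t: 17.9
position: [0.5623, 0.315, 0.2087]
tcp_rot: [0.639, 0.769, -0.001, -0.0]
wrist_force: [-0.1, 0.7, 0.3]
opening: 0.994
can ztop 0.3318 crest x 0.0528 y [-0.04   0.042] slope 4.015
jar ztop 0.0894 crest x -0.0824 y [-0.035  0.041] slope -0.002
drum x [0.38477008 0.45560736] y [-0.00375368  0.04343852]
```

Run:
```python
from h import *
s=arm.observe();p,d=cams.grab_frame("wrist");X=cloud("wrist",d,s)
hsv=cv2.cvtColor(p,cv2.COLOR_RGB2HSV)
th=np.radians(10.5);ex=np.array([np.cos(th),np.sin(th)]);ey=np.array([-np.sin(th),np.cos(th)])
q=X[...,:2]-np.array([.5178,.309]);x=q@ex;y=q@ey;z=X[...,2]
m=(hsv[...,0]<20)&(hsv[...,1]>150)&(abs(x)<.12)&(abs(y)<.047)&(z>.07)&(z<.13)
zt=np.percentile(z[m],98);c=m&(z>zt-.004)
print("can ztop",zt,"crest x",np.median(x[c]),"y",np.percentile(y[m],[1,99]),"slope",np.polyfit(y[c],x[c],1)[0])
arm.close_job()
```

```text
can ztop 0.10298736439585957 crest x -0.019526630136332858 y [-0.04105422  0.04214438] slope -0.005268803877343096
the job is handed in; nothing more can be done
```

I loaded the magazine in the order you asked and handed the job in at about 18 s: the black-lidded jar first, then the large orange canister. I laid each one across the rear of the lane and released it, and it rolled down by itself. `close_job` gives no verdict, so the figures below are my own last measurements.

| Item | Position along lane (x) | Home | Square to lane within |
|---|---|---|---|
| Jar | about -0.082 m | -0.084 m | 1° |
| Canister | about -0.020 m | -0.020 m | 1° |

- **Across the lane:** both sit within a few millimetres of the centre line.
- **Drum:** it is still in the rack, and its measured extents match those at the start to about 1 mm.
- **Gripper:** it was open and well above the lane at the end, with about 0 N at the wrist.
- **Forces:** the highest wrist force I saw in the readings was about 10 N, when the canister met the lane floor.
- **Check that disagreed:** my first canister measurement was wrong, because its colour mask also picked up gripper parts. The repeat, limited by height, gave the figures above.

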